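# Return stray electrical fittings to their wire baskets

## Task

Customers have left four electrical fittings lying on the restocking counter: a steel utility box, a wall outlet, a big and a small grey coupling. Put each one back into the wire basket that holds the same kind and size, right way up on the basket's floor in the middle of the empty front part, the box and the outlet with their long sides parallel to the stock behind them. Leave the cement tin and the tape measure standing where they are.

Things in the scene. Friction and masses are not known exactly. Their poses are not given: they have to be found in the camera images.
- utility_box: Loose pressed-steel electrical utility box, bare grey metal, lying open face up: 102 mm long (its x), 54 mm wide (its y), 48 mm high, walls 2.5 mm, round knockouts. About 0.17 kg. Origin: centre of its underside; z up.
- receptacle: Loose duplex wall outlet, ivory plastic, lying on its back, sockets up: body block 70 mm (its x) by 42 mm (its y) by 22 mm high, with a thin steel yoke 106 mm long (along x), 19 mm wide (26 mm at its end tabs), at 22 to 24 mm height, and two socket faces 34 mm wide up to 30 mm height. About 0.09 kg. Origin: centre of its underside; z up.
- big_coupling: Loose grey PVC conduit coupling, the larger of two: plain tube standing on end, 50 mm outer diameter, 42 mm bore, 58 mm high. About 0.07 kg. Origin: centre of its lower end; z along its axis, up.
- small_coupling: Loose grey PVC conduit coupling, the smaller of two: plain tube standing on end, 33 mm outer diameter, 27 mm bore, 42 mm high. About 0.03 kg. Origin: centre of its lower end; z along its axis, up.
- basket_boxes: Fixed wire basket: white floor 3 mm thick, 3 mm walls to 46 mm height, 122 mm wide (y). A wire wall parts the rear, full of fixed stock (two utility boxes, tops at 51 mm, long sides along x), from the EMPTY FRONT part (nearer the robot), 130 mm (x) by 116 mm (y) inside. Origin: on the counter under the middle of the empty front part; x to the rear, z up.
- basket_receptacles: Fixed wire basket: white floor 3 mm thick, 3 mm walls to 46 mm height, 122 mm wide (y). A wire wall parts the rear, full of fixed stock (four wall outlets in two layers, tops at 63 mm, long sides along x), from the EMPTY FRONT part (nearer the robot), 130 mm (x) by 116 mm (y) inside. Origin: on the counter under the middle of the empty front part; x to the rear, z up.
- basket_big: Fixed wire basket: white floor 3 mm thick, 3 mm walls to 46 mm height, 122 mm wide (y). A wire wall parts the rear, full of fixed stock (four big couplings on end, tops at 61 mm), from the EMPTY FRONT part (nearer the robot), 110 mm (x) by 116 mm (y) inside. Origin: on the counter under the middle of the empty front part; x to the rear, z up.
- basket_small: Fixed wire basket: white floor 3 mm thick, 3 mm walls to 46 mm height, 122 mm wide (y). A wire wall parts the rear, full of fixed stock (nine small couplings on end, tops at 45 mm), from the EMPTY FRONT part (nearer the robot), 110 mm (x) by 116 mm (y) inside. Origin: on the counter under the middle of the empty front part; x to the rear, z up.
- cement_tin: A bystander among the fittings: round steel tin with paper label and black screw cap, 64 mm diameter, 78 mm high with the cap, standing loose. Origin: centre of its underside.
- tape_measure: A bystander among the fittings: black tape measure with steel discs on its sides, 72 by 40 mm, 62 mm high, standing loose. Origin: centre of its underside.

How it is judged:
At the end, for the whole second after the job is handed in: Each fitting rests, released, in the front part of the basket with its own kind: centre within 15 mm of that part's middle, underside within 6 mm of the basket floor, upright within 0.15 rad; the box's and outlet's long axes within 0.2 rad of the basket's x axis, either way round (horizontal distance between utility_box and basket_boxes below 0.015 m and z of utility_box in the frame of basket_boxes between -0.003 and 0.009 m and angle between each of utility_box, receptacle, big_coupling, small_coupling's own z axis and vertical below 0.15 rad and linear speed of each of utility_box, receptacle, big_coupling, small_coupling below 0.02 m/s and angle between the x axis of utility_box and the x axis of basket_boxes, either way round below 0.2 rad and horizontal distance between receptacle and basket_receptacles below 0.015 m and z of receptacle in the frame of basket_receptacles between -0.003 and 0.009 m and angle between the x axis of receptacle and the x axis of basket_receptacles, either way round below 0.2 rad and horizontal distance between big_coupling and basket_big below 0.015 m and z of big_coupling in the frame of basket_big between -0.003 and 0.009 m and horizontal distance between small_coupling and basket_small below 0.015 m and z of small_coupling in the frame of basket_small between -0.003 and 0.009 m); the robot touches nothing.
It fails at once if the cement tin is shoved more than 30 mm or tipped (distance of cement_tin from where it was at the start of the episode above 0.03 m or angle between cement_tin's own z axis and vertical above 0.35 rad).
It fails at once if the tape measure is shoved more than 30 mm or tipped (distance of tape_measure from where it was at the start of the episode above 0.03 m or angle between tape_measure's own z axis and vertical above 0.35 rad).
It also fails if it takes over 106 s, if anything falls off the work surface, if the arm or the gripper's body presses on something with over 40 N, if the wrist force passes 120 N, or if a joint passes its speed limit or range.

## Robot

A 6-joint arm with a two-finger parallel gripper is mounted at the origin on the work surface. World frame = base frame: x ahead of the robot, y to its left, z up, the work surface at z = 0. Lengths are in m, angles in rad, forces in N, time in s.
With the tool pointing down it reaches from about 0.275 to 0.825 m from the base axis. Payload 4.9 kg.
Tool frame: the origin (TCP) lies midway between the tips of the shut fingers; the grasp point (between the pads) lies 19 mm behind it (grip_point_offset is the distance from the TCP to the grasp point, in m); z points along the fingers, x is the direction in which the jaws open and shut, and the axes are right-handed (so a half turn about z gives the same grasp; the last joint's range is limited). The gripper opens to 85 mm and grips with 20 to 120 N. Pads are 22 mm wide; open, the fingers measure 114 mm over their backs; the gripper's body (76 mm by 85 mm) begins 54 mm behind the grasp point. The pads swing forward as they close: fully open they stand 13 mm farther back than shut.
Start: joints at [1.17, 0.326, -0.193, 1.052, 0, 1.437], TCP at [0.145, 0.531, 0.231] pointing down, gripper open.
Joint ranges: [-2.65, 2.65], [-0.97, 1.79], [-1.3, 1.35], [-1.93, 2.1], [-1.47, 1.37], [-3.14, 3.14]. Speed limits (rad/s): [2.57, 2.57, 3.14, 3.14, 3.14, 3.14].

## Interface

Orientations are given as a rotation vector (axis times angle).
In Python, from cell import * gives the robot as it stands. Calls block until the motion is done:
- movep(position, orientation): joint-space move of the TCP to a pose.
- move_l(position, velocity=0.15, rot=None, until_force=None): straight line of the TCP; rot=None keeps the orientation; velocity is the mean speed in m/s. With until_force (N) it stops when the force on the tool has changed by that much, and returns True; else False.
- set_joints(angles): joint-space move.
- let_go() and grab(newtons=None): open the fingers fully, or close them until they stop; newtons is the grip in N (None keeps the last).
- sleep(seconds).
- ik(position, orientation): joint angles nearest the present ones, or None.
- get_state(): the state.
- grab_frame(name): name is "scene" or "top" or "wrist"; returns a dict with "img" (400x640x3 uint8, red, green, blue), "fx", "fy", "cx", "cy" (pixels), "cam_to_world" (4x4, takes a point from camera to world coordinates); the wrist camera has in their place "T_tool_cam" (4x4, takes a point from camera to tool coordinates, whose origin is the TCP and whose axes are the tool frame's). Camera axes: x right, y down, z forward; pixel columns grow to the right and rows downward; lengths in m; the calibration is good to about 2 mm. A picture is of the moment at which its call begins: read the wrist's pose just before it. There is no depth.
A pose or a line that the arm cannot do raises MotionError and nothing moves.
- sign_off(): hands the job in, once; it reports no verdict.
Trained networks look in the newest picture that a camera, given by its name, has taken for a name from the list of things; names that differ only in an ending like _2 or _b are one class to them, and where a whole thing is asked for, a point or a joint stands for the part that bears it (a point fixed in the world has none). Each returns a list of dicts, best first, with "score" (0 to 1); they miss things now and then, are a little off and sometimes report something else, mostly with a low value. They report only what shows in the picture. A call takes as long as a camera call.
- spot_in(camera, name): "centre" ([column, row] in pixels, amid what is visible of it).
- silhouettes(camera, name): "mask" (400x640 bool, what is visible of it) and "centre" ([column, row] in pixels, amid what is visible of it).
- tip_of(camera, name): "centre" ([column, row] in pixels: a listed point, or the origin of a listed thing).
The state is a dict: "clock": time; "q": joint angles; "joint_velocities": joint speeds; "tau": joint torques, N m; "position": TCP position; "eef_rot": TCP orientation; "contact_force": force on the tool from outside, world axes, zero at the start; "wrist_torque": the same for the moment, N m; "finger_gap": opening from 0.0 (shut) to 1.0 (fully open).
Only numpy, scipy, OpenCV 4.12 (cv2) and the standard library are available. Lean on these libraries where they do the work, as an engineer would, in place of code of your own. Each camera call takes 0.05 s, during which the arm holds its last target. There are 200 camera calls.

## Working session

There is one attempt and no reset: what is moved stays moved. The work goes in short steps, each a Python script; the robot and the scene stay as the last script left them, time stands still between calls to the robot, and variables do not carry over. Pictures are saved under pics/ and viewed, about 12 in all and at most 16, crops included, and the job is handed in when it is done.

```bash
mkdir -p pics; ls; python3 - <<'E'
from cell import *
import cv2,numpy as np
N=["utility_box","receptacle","big_coupling","small_coupling","basket_boxes","basket_receptacles","basket_big","basket_small","cement_tin","tape_measure"]
for c in ["top","scene"]:
    f=grab_frame(c); cv2.imwrite(f"pics/{c}0.png",f["img"][:,:,::-1])
    print(c,f["fx"],f["fy"],f["cx"],f["cy"]);print(np.round(f["cam_to_world"],4).tolist())
    for n in N:
        print(n,[(np.round(d["centre"],1).tolist(),round(d["score"],2)) for d in tip_of(c,n)][:3],[(np.round(d["centre"],1).tolist(),round(d["score"],2)) for d in spot_in(c,n)][:3])
s=get_state();print(s)
E
```

```text
pics
top 464.03265737069376 464.03265737069376 317.0129049339672 200.19036348706243
[[0.037, -0.9785, 0.203, 0.2529], [-0.9993, -0.0371, 0.0036, -0.0122], [0.004, -0.203, -0.9792, 1.3355], [0.0, 0.0, 0.0, 1.0]]
utility_box [([282.1, 228.0], 0.77)] [([280.5, 227.0], 0.69), ([285.9, 148.4], 0.39)]
receptacle [([170.0, 189.1], 0.98)] []
big_coupling [([285.1, 228.1], 0.71), ([347.7, 233.0], 0.55)] [([349.0, 223.2], 0.48)]
small_coupling [([450.1, 211.7], 0.67)] [([224.5, 225.2], 0.69)]
basket_boxes [([228.5, 158.1], 0.74)] [([234.1, 142.7], 0.62)]
basket_receptacles [] [([287.9, 146.1], 0.78)]
basket_big [([347.4, 172.9], 0.86)] [([351.9, 153.4], 0.59)]
basket_small [([404.1, 172.0], 0.86), ([289.0, 165.5], 0.26)] [([407.8, 153.9], 0.98)]
cement_tin [([225.1, 228.9], 0.94), ([405.0, 170.5], 0.55)] [([223.3, 225.1], 0.95)]
tape_measure [([403.7, 230.5], 0.97)] [([405.0, 230.6], 0.93), ([346.6, 233.8], 0.67), ([230.2, 141.4], 0.29)]
scene 488.92256820327066 488.92256820327066 318.7040632469745 205.3420096744503
[[0.8286, 0.2944, -0.4761, 1.075], [0.5598, -0.4319, 0.7071, -0.8118], [0.0025
[... 788 characters left out ...]
7.9], 0.47)]
{'clock': 2.1, 'q': array([ 1.16977547e+00,  3.26187863e-01, -1.92600860e-01,  1.05202822e+00,
        2.96198687e-05,  1.43658364e+00]), 'joint_velocities': array([ 1.09504417e-04, -4.97389973e-04, -9.31045238e-04, -7.48130765e-04,
       -2.62592759e-04,  6.54444809e-05]), 'tau': array([ 1.83516968e-03, -4.43317902e+01,  2.62754953e+01,  1.26987197e-03,
       -2.28814770e-05, -4.21570746e-06]), 'position': array([0.1449992 , 0.53054931, 0.23128712]), 'eef_rot': array([-2.49716246e+00, -1.90622309e+00,  5.11721878e-05]), 'contact_force': array([-0.11211096, -0.48743734,  0.54375285]), 'wrist_torque': array([0.02897315, 0.00571928, 0.02676732]), 'finger_gap': 0.999134222920028}
```

```bash
python3 - <<'E'
import cv2
i=cv2.imread("pics/top0.png")[90:270,130:490]; cv2.imwrite("pics/t1.png",cv2.resize(i,(800,400),interpolation=2))
E
```

```text
(no output)
```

View pics/t1.png

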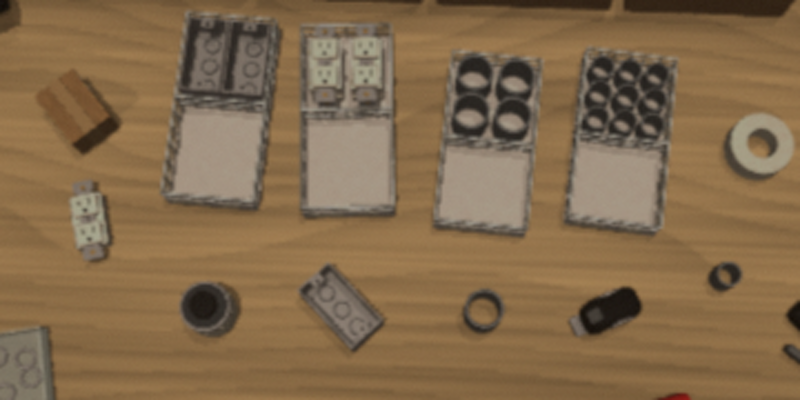

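View pics/scene0.png

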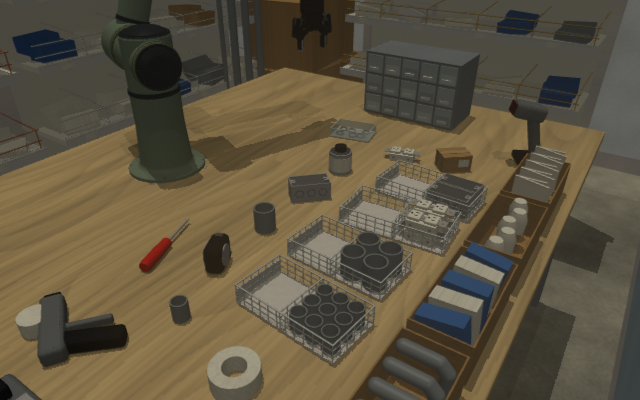

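Both pictures show the fittings at about these full-image pixels in top: box (284,228), outlet (170,189), big coupling (347,230), small coupling (456,215). The baskets lie at rows 95–195, ordered boxes, outlets, big, small from left to right. Next, a survey with the wrist camera from above.

```bash
cat > h.py <<'E'
from cell import *
import cv2,numpy as np
from scipy.spatial.transform import Rotation as R
def down(a):  # tool pointing down, jaw axis (tool x) at world angle a
    return R.from_matrix(np.array([[np.cos(a),np.sin(a),0],[np.sin(a),-np.cos(a),0],[0,0,-1]])).as_rotvec()
def T_of(s):
    T=np.eye(4);T[:3,:3]=R.from_rotvec(s["eef_rot"]).as_matrix();T[:3,3]=s["position"];return T
def shot(c,name=None):
    s=get_state();f=grab_frame(c)
    C=f["cam_to_world"] if c!="wrist" else T_of(s)@f["T_tool_cam"]
    f["C"]=C
    if name: cv2.imwrite(f"pics/{name}.png",f["img"][:,:,::-1]); np.savez(f"pics/{name}.npz",C=C,K=[f["fx"],f["fy"],f["cx"],f["cy"]])
    return f
def ray(C,K,px,z=0.):
    d=C[:3,:3]@np.array([(px[0]-K[2])/K[0],(px[1]-K[3])/K[1],1]);return C[:3,3]+d*(z-C[2,3])/d[2]
def KK(f): return [f[k] for k in("fx","fy","cx","cy")]
E
python3 - <<'E'
from h import *
f=shot("wrist");print(np.round(f["T_tool_cam"],3).tolist(),KK(f))
f=shot("top","top1")
for n,p,z in [("box",(283.9,228.2),.03),("rec",(170,189),.02),("big",(347.4,230),.05),("small",(456.3,214.7),.035),("tin",(223.5,228.5),.07),("tape",(404,230),.06),
 ("bb",(228.5,159.5),0),("br",(287,164),0),("bg",(347.4,174),0),("bs",(408,174),0)]:
    print(n,np.round(ray(f["C"],KK(f),p,z),3))
for n,(x,y) in {"s1":(.5,.33),"s2":(.5,.05),"s3":(.48,-.18)}.items():
  for a in (0,np.pi/2,-np.pi/2): print(n,a,ik([x,y,.38],down(a)))
E
```

```text
[[1.0, -0.0, 0.0, 0.0], [-0.0, 0.958, 0.286, -0.073], [-0.0, -0.286, 0.958, -0.143], [0.0, 0.0, 0.0, 1.0]] [347.0722646479618, 347.0722646479618, 323.5290631532281, 189.38829522993322]
box [0.439 0.083 0.03 ]
rec [0.543 0.421 0.02 ]
big [ 0.438 -0.095  0.05 ]
small [ 0.495 -0.405  0.035]
tin [0.426 0.246 0.07 ]
tape [ 0.442 -0.252  0.06 ]
bb [0.644 0.262 0.   ]
br [0.637 0.086 0.   ]
bg [ 0.613 -0.095  0.   ]
bs [ 0.619 -0.275  0.   ]
s1 0 [0.46020734 0.38043298 0.26023383 1.45059718 0.         2.03100367]
s1 1.5707963267948966 [0.46020734 0.38043298 0.26023383 1.45059718 0.         0.46020734]
s1 -1.5707963267948966 [ 0.46020734  0.38043298  0.26023383  1.45059718  0.         -2.68138531]
s2 0 [-0.04732965  0.18169514 -0.00850532  1.38059586  0.          1.52346667]
s2 1.5707963267948966 [-0.04732965  0.18169514 -0.00850532  1.38059586  0.         -0.04732965]
s2 -1.5707963267948966 [-0.04732965  0.18169514 -0.00850532  1.38059586  0.          3.094263  ]
s3 0 [-0.502839    0.20196241  0.01667542  1.38550935  0.          1.06795733]
s3 1.5707963267948966 [-0.502839    0.20196241  0.01667542  1.38550935  0.         -0.502839  ]
s3 -1.5707963267948966 [-0.502839    0.20196241  0.01667542  1.38550935  0.          2.63875365]
```

```bash
cat >> h.py <<'E'
def rect(f,x0,x1,y0,y1,z,s=1000): # metric top view: up = +x, left = +y; s px per m
    P=np.float32([[0,0],[(y1-y0)*s,0],[(y1-y0)*s,(x1-x0)*s],[0,(x1-x0)*s]])
    W=[(x1,y1),(x1,y0),(x0,y0),(x0,y1)];Ci=np.linalg.inv(f["C"]);Q=[]
    for x,y in W:
        c=Ci@[x,y,z,1];Q.append([f["fx"]*c[0]/c[2]+f["cx"],f["fy"]*c[1]/c[2]+f["cy"]])
    M=cv2.getPerspectiveTransform(np.float32(Q),P)
    return cv2.warpPerspective(f["img"],M,(int((y1-y0)*s),int((x1-x0)*s)),flags=cv2.INTER_CUBIC)
N=["utility_box","receptacle","big_coupling","small_coupling","basket_boxes","basket_receptacles","basket_big","basket_small","cement_tin","tape_measure"]
def dets(f,c="wrist"):
    for n in N:
        print(n,[(np.round(ray(f["C"],KK(f),d["centre"],0)[:2],3).tolist(),round(d["score"],2)) for d in tip_of(c,n)][:3])
E
python3 - <<'E'
from h import *
t=get_state()["clock"]
for n,y,z in (("wA",.27,.32),("wB",-.18,.32)):
    movep([.5,y,z],down(np.pi/2)); sleep(.2)
    f=shot("wrist",n);print(n,get_state()["clock"]-t);dets(f)
    r=rect(f,.36,.76,y-.27,y+.23 if y>0 else y+.3,.003,1400)[:,:,::-1]
    cv2.imwrite(f"pics/{n}r.png",r);print(r.shape)
E
```

```text
wA 1.8999999999999995
utility_box [([0.44, 0.089], 0.87)]
receptacle [([0.543, 0.423], 0.67)]
big_coupling [([0.445, -0.094], 0.69)]
small_coupling []
basket_boxes []
basket_receptacles [([0.635, 0.087], 0.84)]
basket_big [([0.607, -0.091], 0.74)]
basket_small []
cement_tin [([0.429, 0.256], 0.94)]
tape_measure []
(560, 700, 3)
wB 4.3
utility_box [([0.444, 0.092], 0.68)]
receptacle []
big_coupling [([0.444, -0.093], 0.92)]
small_coupling [([0.608, -0.093], 0.53)]
basket_boxes [([0.641, 0.264], 0.94), ([0.619, -0.269], 0.2)]
basket_receptacles [([0.633, 0.088], 0.96)]
basket_big [([0.637, 0.263], 0.71), ([0.613, -0.088], 0.7)]
basket_small [([0.618, -0.267], 0.73)]
cement_tin [([0.634, 0.09], 0.15)]
tape_measure [([0.449, -0.255], 0.84)]
(560, 798, 3)
```

View pics/wAr.png

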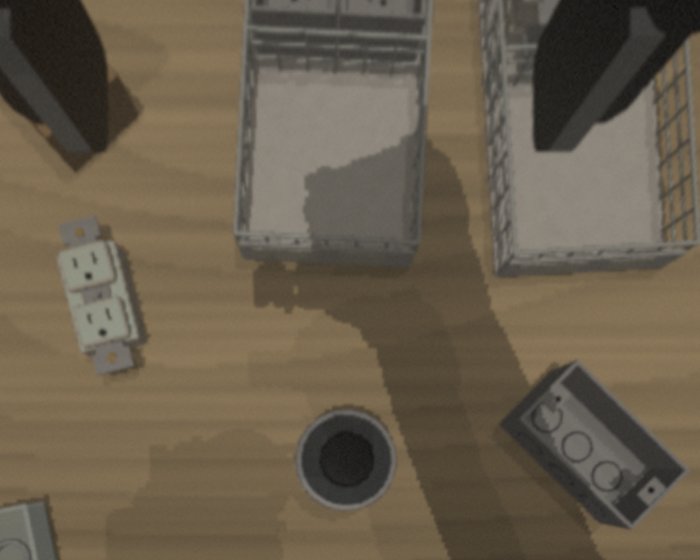

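View pics/wBr.png

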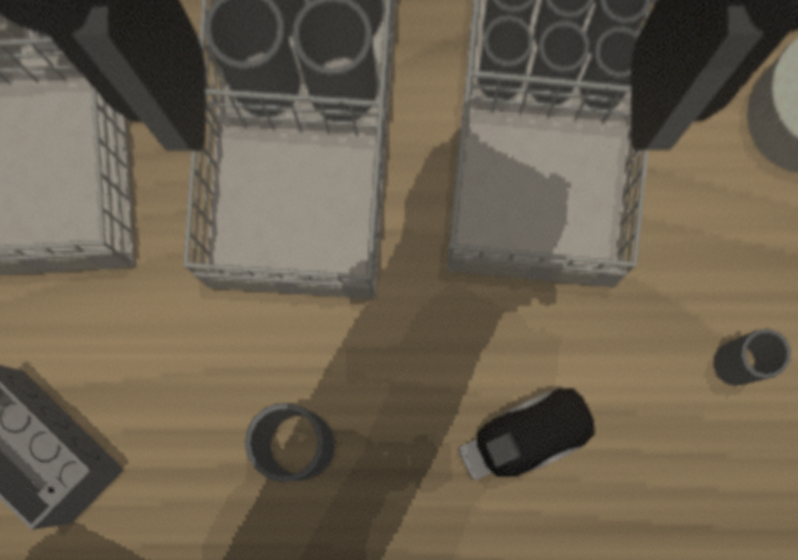

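The rectified views show all baskets and fittings clearly. The basket front edges agree with the networks within a few mm: boxes (.641,.264) at yaw about -.045, outlets (.635,.087) at about +.06, big (.611,-.090), small (.619,-.268). Next is a close look at each fitting.

```bash
python3 - <<'E'
from h import *
out=[]
for n,x,y,z,a in (("small_coupling",.496,-.404,.042,.8),("big_coupling",.443,-.094,.058,.8),("utility_box",.442,.09,.048,2.36),("receptacle",.543,.422,.024,1.75)):
    movep([x,y,.2],down(a)); sleep(.2)
    f=shot("wrist","c_"+n)
    print(n,[(np.round(ray(f["C"],KK(f),d["centre"],0)[:2],4).tolist(),round(d["score"],2)) for d in tip_of("wrist",n)][:2])
    out.append(rect(f,x-.075,x+.075,y-.1,y+.1,z,2000)[:,:,::-1])
cv2.imwrite("pics/close.png",np.vstack([np.hstack(out[:2]),np.hstack(out[2:])]));print(get_state()["clock"])
E
```

```text
small_coupling [([0.5022, -0.4065], 0.95)]
big_coupling [([0.4411, -0.0953], 0.78)]
utility_box [([0.4416, 0.0873], 0.86)]
receptacle [([0.5454, 0.4264], 0.79)]Traceback (most recent call last):
  File "<stdin>", line 8, in <module>
    return _nx.concatenate(arrs, 1, dtype=dtype, casting=casting)
           ~~~~~~~~~~~~~~~^^^^^^^^^^^^^^^^^^^^^^^^^^^^^^^^^^^^^^^
ValueError: all the input array dimensions except for the concatenation axis must match exactly, but along dimension 0, the array at index 0 has size 299 and the array at index 1 has size 300
```

```bash
python3 - <<'E'
from h import *
out=[]
for n,x,y,z in (("small_coupling",.496,-.404,.042),("big_coupling",.443,-.094,.058),("utility_box",.442,.09,.048),("receptacle",.543,.422,.024)):
    d=np.load(f"pics/c_{n}.npz");f=dict(zip(("fx","fy","cx","cy"),d["K"]),C=d["C"],img=cv2.imread(f"pics/c_{n}.png"))
    r=cv2.resize(rect(f,x-.075,x+.075,y-.1,y+.1,z,2000),(400,300)); cv2.drawMarker(r,(200,150),(0,0,255),0,8); out.append(r)
cv2.imwrite("pics/close.png",np.vstack([np.hstack(out[:2]),np.hstack(out[2:])]));print(get_state()["clock"])
E
```

```text
12.775
```

View pics/close.png

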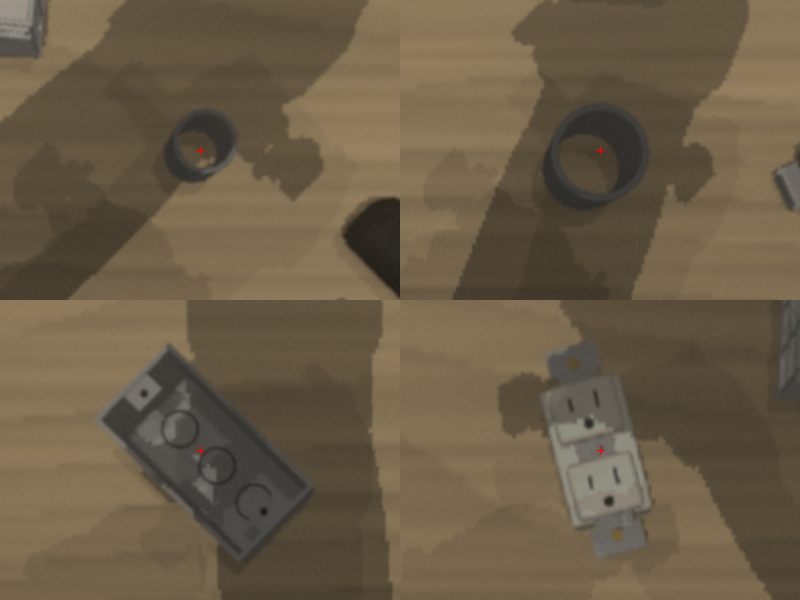

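Close views agree with the networks within 3 mm: small (.501,-.406), big (.4415,-.0945), box (.441,.087) with long axis at .79 rad, outlet (.544,.4245) with long axis at .237 rad. I'll start with the outlet.

```bash
cat >> h.py <<'E'
def pick(p,a,z,hover=.12,lift=.16,N=50):
    movep([*p,hover],down(a)); move_l([*p,z],.12); grab(N); s=get_state(); g=s["finger_gap"]
    move_l([*p,lift],.2); s=get_state(); print("pick",round(g,3),round(s["finger_gap"],3),round(s["clock"],1))
def place(p,a,z,hover=.16,name=None):
    movep([*p,hover],down(a)); move_l([*p,z+.02],.15); hit=move_l([*p,z],.05,until_force=6)
    s=get_state(); print("hit",hit,np.round(s["position"],4),np.round(s["contact_force"],1))
    let_go(); s=get_state(); print("gap",round(s["finger_gap"],3),np.round(s["contact_force"],1))
    move_l([*p,.17],.15)
    if name: movep([p[0],p[1],.22],down(a)); sleep(.2); shot("wrist",name)
    print(round(get_state()["clock"],1))
E
python3 - <<'E'
from h import *
pick((.544,.4245),1.808,.009)
place((.635,.087),1.63,.013,name="p_rec")
E
```

```text
pick 0.475 0.473 15.7
hit True [0.6348 0.0869 0.0128] [0.8 0.3 4.1]
gap 0.998 [-0.3  2.1 -1. ]
20.7
```

View pics/p_rec.png

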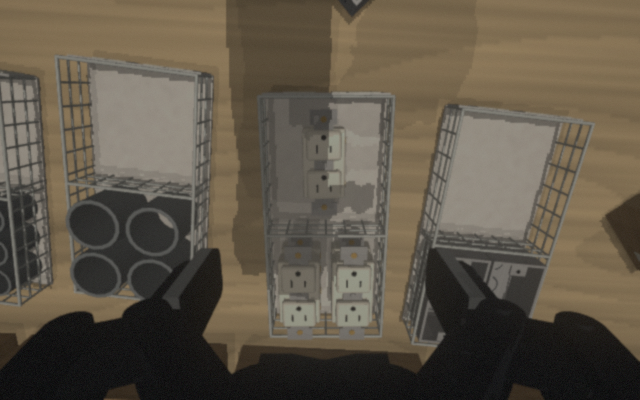

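The outlet sits flat, centred and parallel in its basket (centre about (323,162), basket columns 264–392). Now the box and both couplings.

```bash
python3 - <<'E'
from h import *
pick((.441,.087),2.361,.027,N=60)
place((.641,.264),1.526,.031,name="p_box")
pick((.4415,-.0945),.8,.025)
place((.612,-.0895),.75,.028,name="p_big")
E
```

```text
pick 0.616 0.619 23.7
hit True [0.641 0.264 0.031] [-0.1 -0.   5.3]
gap 1.002 [ 0.3 -0.5  1.1]
28.1
pick 0.58 0.581 31.9
hit True [ 0.6122 -0.0895  0.029 ] [-0.8 -0.3  5.5]
gap 1.001 [-0.3  0.1  1.2]
36.0
```

```bash
python3 - <<'E'
import cv2,numpy as np
cv2.imwrite("pics/pp.png",np.hstack([cv2.resize(cv2.imread(f"pics/{n}.png"),(400,250)) for n in("p_box","p_big")]))
E
```

```text
(no output)
```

View pics/pp.png

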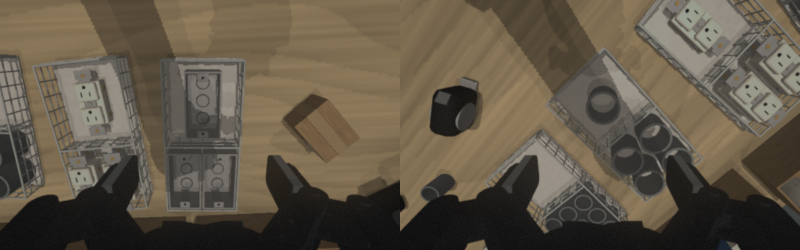

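Box and big coupling stand in the middle of their baskets. Now the small coupling, then a final check of all four.

```bash
python3 - <<'E'
from h import *
pick((.501,-.406),.8,.012,N=30)
place((.619,-.268),.75,.015,name="p_small")
for n,y in (("fA",.2),("fB",-.16)):
    movep([.56,y,.3],down(np.pi/2)); sleep(.2)
    f=shot("wrist",n);dets(f);cv2.imwrite(f"pics/{n}r.png",rect(f,.5,.76,y-.19,y+.19,.003,1400)[:,:,::-1])
a,b=[cv2.resize(cv2.imread(f"pics/{n}r.png"),(532,364))[:,:] for n in("fA","fB")]
cv2.imwrite("pics/fin.png",cv2.resize(np.vstack([a,b]),(438,600)));print(get_state()["clock"])
E
```

```text
pick 0.369 0.37 39.9
hit True [ 0.6191 -0.268   0.0154] [ 0.  -0.4  4.4]
gap 1.005 [ 0.8  0.4 -0.2]
44.3
utility_box []
receptacle [([0.638, 0.083], 0.74)]
big_coupling [([0.615, -0.092], 0.96)]
small_coupling [([0.616, -0.093], 0.42)]
basket_boxes []
basket_receptacles []
basket_big [([0.611, -0.091], 0.78)]
basket_small []
cement_tin [([0.429, 0.257], 0.83), ([0.635, 0.088], 0.36)]
tape_measure []
utility_box []
receptacle [([0.634, 0.085], 0.81)]
big_coupling [([0.62, -0.09], 0.59)]
small_coupling [([0.621, -0.27], 0.69)]
basket_boxes [([0.644, 0.264], 0.94)]
basket_receptacles []
basket_big [([0.612, -0.094], 0.85)]
basket_small [([0.616, -0.267], 0.74)]
cement_tin []
tape_measure []
48.9333
```

View pics/fin.png

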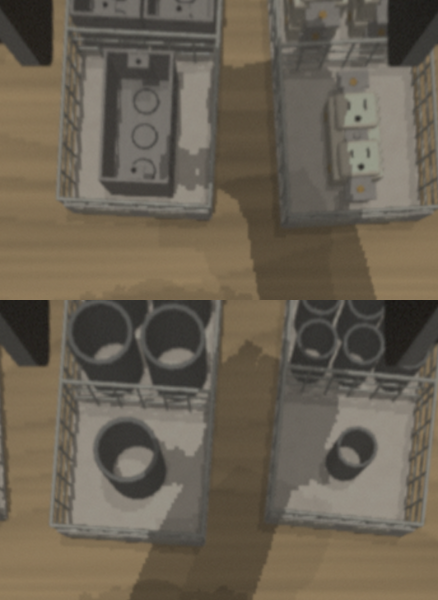

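```bash
python3 -c "
from cell import *
sign_off()"
```

```text
the job is handed in; nothing more can be done
```

All four fittings are in the front parts of their matching baskets, and I handed the job in at about 49 s of the 106 s allowed.

- **Placing:** I found the poses from the top and wrist cameras, then gripped, placed and released each piece once. Each set-down stopped on light contact with the basket floor (4–6 N).
- **Position:** in the last wrist pictures the outlet, big coupling and small coupling came out about 3 to 8 mm from the middle of their basket parts, and look upright. The 8 mm was one big-coupling reading taken with a low score (0.59); the better one (0.96) gave about 4 mm.
- **Box and outlet:** their long sides look parallel to the stock. The networks missed the box in the final pictures, so I judged it by eye; it looked about 3 mm off centre.
- **Other network misses:** the outlets' basket was also missed at the end, so I compared the outlet with its earlier measured middle. One low-score "small coupling" report (0.42) was really the big one.
- **Bystanders:** the cement tin read (0.429, 0.257) at the end against (0.429, 0.256) at the start. The tape measure was not in the final pictures. It was still standing in a picture taken after the big coupling was placed, and the small-coupling move was planned well clear of it.

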